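# Cover the weighing canister and zero the dial scale

## Robot

A 6-joint arm with a two-finger parallel gripper is mounted at the origin on the work surface. World frame = base frame: x ahead of the robot, y to its left, z up, the work surface at z = 0. Lengths are in mm, angles in rad, forces in N, time in s.
With the tool pointing down it reaches from about 350 to 875 mm from the base axis. Payload 4.2 kg.
Tool frame: the origin (TCP) lies between the finger pads; the fingertips stand 11 mm ahead of it and the grasp point (between the pads) lies 8 mm behind it; z points along the fingers, y is the direction in which the jaws open and shut (so a half turn about z gives the same grasp; the last joint's range is limited). The gripper opens to 85 mm and grips with 20 to 120 N. Pads are 22 mm wide; open, the fingers measure 114 mm over their backs; the gripper's body (76 mm by 85 mm) begins 54 mm behind the grasp point. The pads swing forward as they close: fully open they stand 13 mm farther back than shut.
Start: joints at [1.578, 0.385, 0.008, 0, -1.194, -0.259], TCP at [155.686, 605.278, 242.312] pointing down, gripper open.
Joint ranges: [-3.14, 3.14], [-1.21, 2.06], [-1.07, 1.41], [-3.16, 2.05], [-2.99, -0.16], [-3.1, 3.1]. Speed limits (rad/s): [2.79, 2.79, 3.14, 3.14, 3.14, 3.14].

## Interface

Orientations are given as a unit quaternion [x, y, z, w].
In Python, from bench import * gives the robot as it stands.
- The arm moves only by the tool servo_tool, never from a script. Its argument "rows" is a list of rows, each a list of 7 numbers: the opening, from 0 (shut) to 1 (fully open), then the shift along the tool's x, y, z in cm, then the turn, a rotation vector about the tool's x, y, z in degrees. A call has 1 to 12 rows; each row shifts and turns the commanded pose from where the row before left it, along the tool's axes as they then stand; what a row does not reach is not made up. A row lasts 1/10 s, in which the tool goes at most 50 mm and 8.59 degrees, less where a joint would pass 70% of its speed; a pose out of reach is approached as far as the arm can. A call is refused whole if a number of a shift passes 5 or a number of a turn 8.59, either way. A call with a gripper value outside its range is refused whole. The fingers move at their own pace and stop on an object; the grip force is fixed at half the most. Time passes only in rows, so rows that do not move let the fingers close. It gives the time, the measured TCP pose, the force and the opening at its end, in the units of the state.
- read_state(): the state, without advancing time (a new reading comes with each control period).
- get_image(name): name is "scene" or "top" or "wrist"; returns a dict with "image" (400x640x3 uint8, red, green, blue), "mtx" (3x3 intrinsics, pixels), "extrinsics" (4x4, takes a point from camera to world coordinates). Camera axes: x right, y up, looking along -z (the intrinsics and any distortion apply to the point x, -y, -z); pixel columns grow to the right and rows downward; lengths in mm; the calibration is good to about 2 mm. A picture is of the moment at which its call begins. There is no depth.
- job_done(): hands the job in, once; it reports no verdict.
The state is a dict: "clock": time; "joints": joint angles; "joint_vel": joint speeds; "joint_efforts": joint torques, N m; "position": TCP position; "ee_rot": TCP orientation; "contact_force": force on the tool from outside, world axes, zero at the start; "wrist_torque": the same for the moment, N m; "gripper_width": finger opening in mm.
Only numpy, scipy, OpenCV 4.12 (cv2) and the standard library are available. Lean on these libraries where they do the work, as an engineer would, in place of code of your own. Each camera call takes 0.05 s, during which the arm holds its last target. There are 200 camera calls.

## Task

Get the scale ready for weighing out dye: lower the large steel cover gently onto the open canister standing on the scale's pan, so that it sits seated and level on the rim, without pushing the pan down onto its stop. The cover's weight swings the pointer, so then turn the black knob in the middle of the dial until the zero mark (the broad bar) stands right at the pointer's tip and the covered canister reads zero. Leave the canister standing in its pan and everything else on the table where it is.

Things in the scene. Friction and masses are not known exactly. Their poses are not given: they have to be found in the camera images.
- scale: Top-reading spring scale, a low white housing 160 x 316 mm, 54 mm high, fixed to the table. Origin: under the centre of the housing, on the table. Its y axis is the long axis: the round weighing pan is centred 82 mm to +y, the round dial 82 mm to -y; z up.
- pan_floor (a point): Centre of the floor of the scale's pan (a steel dish, 156 mm across with a lip 6 mm above its floor), on which the canister stands; it is at about 70 mm height and sinks with the load, 8 mm per kg.
- pan (a joint): How far the spring-loaded pan has sunk, m. A spring of 1226 N/m; the pan meets its stop at 0.012, and counts as pushed onto it above 0.0112. It reads 0 empty and 0.008 per kg of load: about 0.002 with the canister, 0.0027 to 0.004 with the canister and cover, so that some 9 N more of push reaches the stop.
- pointer (a joint): Angle of the black pointer, rad, growing clockwise seen from above; worked by the pan's sinking alone, 5.65 rad per kg; nothing else turns it. The scale reads zero when pointer equals dial.
- dial (a joint): Angle of the dial card and of its zeroing knob (one piece), rad, growing clockwise seen from above; range -0.6 to 5.6. It stays where it is left (friction 0.05 N m). Clockwise moves the zero mark clockwise.
- dial_grip (a point): Point on the knob's vertical axis at the height to grip, 84 mm above the table. The knob: black, fluted, round, 40 mm across, from 64 mm to 92 mm height, in the centre of the dial; it can be gripped from above at any yaw. The dial (148 mm across with its steel bezel, top at 62 mm) lies flat below it.
- zero_mark (a point): The zero mark of the white card: inner end of the broad black bar (6 mm wide, 13 mm long, the widest mark; the other marks are thin), 52 mm from the knob's axis, 60 mm above the table. It turns with the knob.
- pointer_tip (a point): Tip of the black pointer, 52 mm from the knob's axis, 60 mm above the table. The pointer is 3 mm wide and passes under the knob; a short broad tail, hidden under the knob, is on the other side.
- canister: Plain steel open canister, 124 mm across, 95 mm high, wall 3 mm (inside 118 mm across), about 250 g, standing loose on the pan. Origin: centre of its underside; z up.
- canister_rim (a point): Centre of the canister's mouth, at rim height (95 mm above its underside).
- cover: The canister's round steel cover, the larger of two, about 160 g, lying on the table. Origin: centre of its underside; z up. From below: a plug 111 mm across, 10 mm deep, lower edge chamfered 5 mm (3.5 mm play in the rim), a flange 136 mm across, 4 mm thick, that rests on the rim, a 6 mm neck, and a black round knob 30 mm across, 20 to 42 mm above the origin.
- cover_seat (a point): Centre of the flange's underside, 10 mm above the cover's origin; it meets canister_rim when the cover is seated.
- cover_grip (a point): Middle of the cover's knob, on its axis, 31 mm above the cover's origin. Can be gripped from above at any yaw.
- small_cover: A like cover of the small canister, 94 mm across, not for this job; leave it. Origin: centre of its underside.
- small_can: Small open steel canister, 84 mm across, 75 mm high, loose; leave it. Origin: centre of its underside.
- bottle_a: Yellow squeeze bottle with a pointed nozzle, 50 mm across, 195 mm high, standing beside the scale; leave it. Origin: centre of its underside.
- bottle_b: White squeeze bottle with a pointed red nozzle, 50 mm across, 195 mm high; leave it. Origin: centre of its underside.
- jar: Closed round jar, 60 mm across, 75 mm high, standing beside the scale; leave it. Origin: centre of its underside.
- scissors: Scissors with black handles, 175 mm long, lying flat; leave them.
Not all that is in view belongs to the job. Several things look just like the bottle_a: the one meant starts farthest to the robot's left.

How it is judged (in metres and radians):
At the end, for the whole second after the job is handed in: Large cover on the canister: centred to 6 mm, flange within 2.5 mm of the rim, level to 0.03 rad; canister upright, within 15 mm of the pan centre; zero mark within 4.5 mm of the pointer tip; all at rest; other loose things within 30 mm of their starts, those standing still upright (horizontal distance between cover_seat and canister_rim below 0.006 m and z of cover_seat in the frame of canister between 0.092 and 0.0975 m and angle between each of cover, canister's own z axis and vertical below 0.03 rad and distance between canister and pan_floor below 0.015 m and distance between pointer_tip and zero_mark below 0.0045 m and linear speed of each of cover, canister below 0.02 m/s and distance of each of bottle_a, bottle_b, jar, small_can, small_cover, scissors from where it was at the start of the episode below 0.03 m and angle between each of bottle_a, bottle_b, jar, small_can's own z axis and vertical below 0.2 rad); the robot touches nothing.
It fails at once if The scale's pan is pushed or dropped down onto its stop (sunk more than 11.2 mm) (value of joint pan above 0.0112 m).
It also fails if it takes over 54 s, if anything falls off the work surface, if the arm or the gripper's body presses on something with over 40 N, if the wrist force passes 120 N, or if a joint passes its speed limit or range.

## Working session

There is one attempt and no reset: what is moved stays moved. The work goes in short steps, Python scripts to look and compute and a tool call to move; the robot and the scene stay as the last step left them, time stands still between calls to the robot, and variables do not carry over. Pictures are saved under pics/ and viewed, about 8 in all and at most 12, crops included, and the job is handed in when it is done.

Besides the shell and the picture viewer there is one more tool, called after "Call:" as name(argument=value, ...) on one line, values as JSON. servo_tool: Moves the arm, as the interface text tells. Its arguments: {"type":"object","properties":{"rows":{"type":"array","items":{"type":"array","items":{"type":"number"}}}},"required":["rows"]}

```bash
mkdir -p pics; ls; cat > h.py <<'E'
from bench import *
import numpy as np, cv2
from scipy.spatial.transform import Rotation as R
def snap(name,fn,crop=None,scale=1):
    d=get_image(name); im=d["image"][:,:,::-1]
    np.savez('pics/'+fn+'.npz',mtx=d["mtx"],ext=d["extrinsics"],image=d["image"])
    if crop: im=im[crop[1]:crop[3],crop[0]:crop[2]]
    im=cv2.resize(im,None,fx=scale,fy=scale,interpolation=cv2.INTER_CUBIC)
    cv2.imwrite('pics/'+fn+'.png',im); return d
def ray(fn,u,v,z):
    d=np.load('pics/'+fn+'.npz'); K=d['mtx'];E=d['ext']
    p=np.linalg.inv(K)@[u,v,1]; p=np.array([p[0],-p[1],-p[2]])
    w=E[:3,:3]@p; o=E[:3,3]; return o+w*(z-o[2])/w[2]
def proj(fn,P):
    d=np.load('pics/'+fn+'.npz'); K=d['mtx'];E=d['ext']
    c=E[:3,:3].T@(np.array(P,float)-E[:3,3]); q=K@[c[0],-c[1],-c[2]]; return q[:2]/q[2]
E
python3 - <<'E'
from h import *
d=snap("top","top1",scale=1.25); print(d["mtx"],d["extrinsics"],{k:d[k] for k in d if k not in("image","mtx","extrinsics")})
snap("scene","sc1",scale=1.25); print(read_state())
E
```

```text
pics
[[396.69588802   0.         317.33283873]
 [  0.         396.69588802 198.57068784]
 [  0.           0.           1.        ]] [[ 2.58298226e-02  9.87048070e-01 -1.58331701e-01  3.58669749e+02]
 [-9.99649764e-01  2.64158542e-02  1.59754381e-03 -9.13900185e+01]
 [ 5.75931965e-03  1.58234983e-01  9.87384687e-01  1.20425397e+03]
 [ 0.00000000e+00  0.00000000e+00  0.00000000e+00  1.00000000e+00]] {}
{'clock': 0.1, 'joints': array([ 1.57758943e+00,  3.85504505e-01,  6.77284612e-03, -4.30988056e-04,
       -1.19401942e+00, -2.58616485e-01]), 'joint_vel': array([-1.03618020e-03, -1.71691723e-03,  1.20773484e-03,  2.42403504e-03,
        4.95222543e-05,  5.33741808e-04]), 'joint_efforts': array([-4.45772694e-04, -3.93323421e+01,  1.88926756e+01,  4.19796467e+00,
       -2.63848626e-03,  5.99698936e-06]), 'position': array([155.58016149, 604.81126513, 241.32060974]), 'ee_rot': array([ 9.92073112e-01, -1.25658046e-01, -6.92176277e-05,  9.95284004e-04]), 'contact_force': array([-0.05177268, -0.40476335,  0.36779936]), 'wrist_torque': array([0.03884524, 0.01241929, 0.04465265]), 'gripper_width': 85.29454986779719}
```

View pics/top1.png

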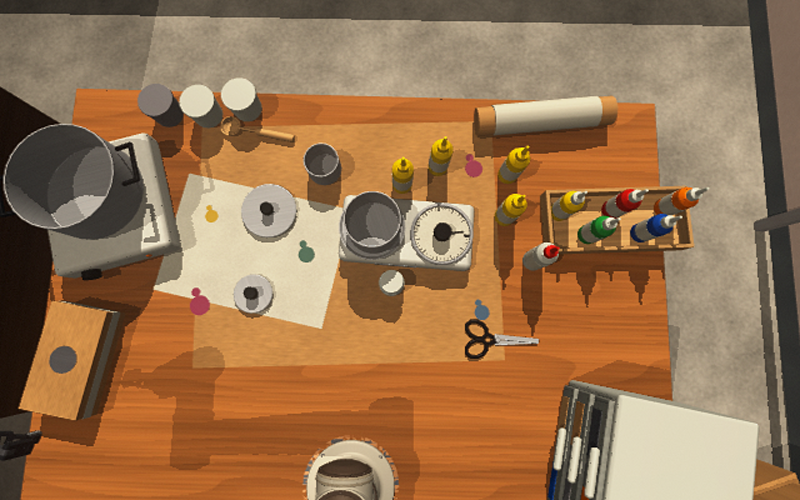

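View pics/sc1.png

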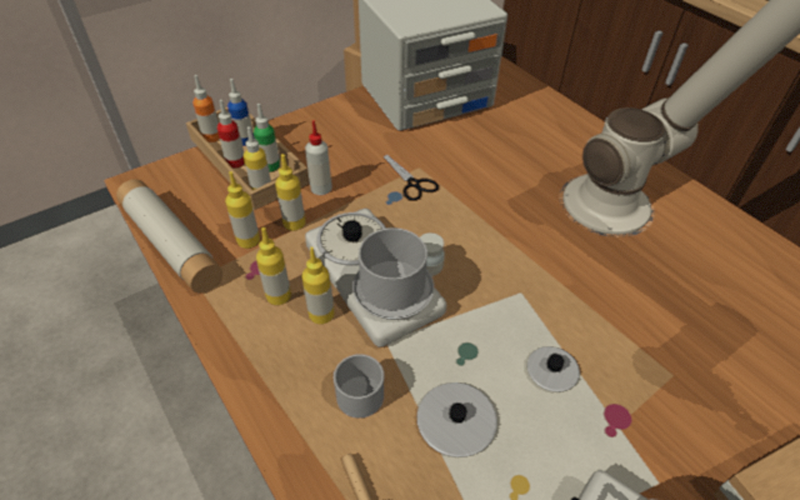

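The top view shows the large cover at about (269,211), the canister on the pan at about (372,222), and the dial knob at about (442,232). Next I'll enlarge the top view for exact pixels.

```bash
python3 - <<'E'
from h import *
im=np.load('pics/top1.npz')['image'][:,:,::-1]
a=cv2.resize(im[130:230,180:390],None,fx=3.8,fy=3.8,interpolation=cv2.INTER_CUBIC)
cv2.imwrite('pics/crop1.png',a)
for n,u,v,z in [("cover flange",269,211,14),("cover knob top",266,208.5,42),("rim",371.5,221,163),("dial knob top",442,231,92),("jar",391,282,75),("bottleA",402,163,195),("small_can",322,159,75)]:
    print(n,ray('top1',u/1.25,v/1.25,z).round(1))
E
```

```text
cover flange [633.7 222.6  14. ]
cover knob top [633.2 222.8  42. ]
rim [583.3 -37.6 163. ]
dial knob top [ 579.6 -195.7   92. ]
jar [461.4 -82.3  75. ]
bottleA [703.7 -99.6 195. ]
small_can [749.3  89.4  75. ]
```

View pics/crop1.png

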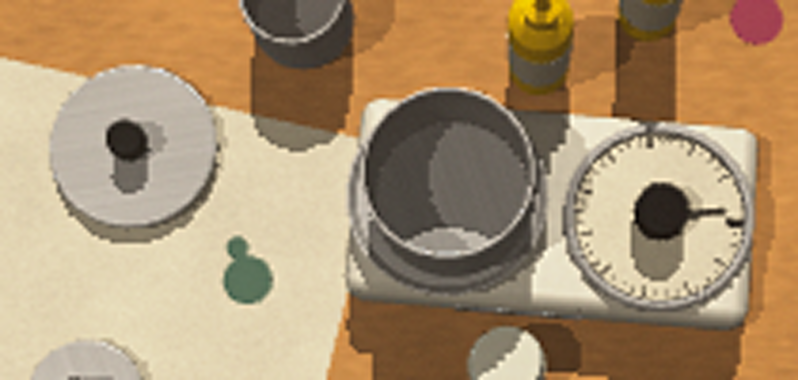

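Call:
servo_tool(rows=[[1, 4, 1.8, 0.5, 0, 0, 0], [1, 4, 1.8, 0.5, 0, 0, 0], [1, 4, 1.8, 0.5, 0, 0, 0], [1, 4, 1.8, 0.5, 0, 0, 0], [1, 4, 1.8, 0.5, 0, 0, 0], [1, 4, 1.8, 0.5, 0, 0, 0], [1, 4, 1.8, 0.5, 0, 0, 0], [1, 4, 1.8, 0.5, 0, 0, 0], [1, 4, 1.8, 0.5, 0, 0, 0], [1, 4, 1.8, 0.5, 0, 0, 0], [1, 4, 1.8, 0.5, 0, 0, 0], [1, 4, 1.8, 0.5, 0, 0, 0]])

```text
clock: 1.3
position: [567.7, 275.1, 181.6]
ee_rot: [0.992, -0.126, -0.0, 0.0]
contact_force: [0.3, 1.6, -1.1]
gripper_width: 85.4
```

Call:
servo_tool(rows=[[1, 3.8, 1.7, 1.5, 0, 0, 0], [1, 3.8, 1.7, 1.5, 0, 0, 0], [1, 0, 0, 0, 0, 0, 0], [1, 0, 0, 0, 0, 0, 0]])

```text
clock: 1.7
position: [631.9, 223.4, 150.7]
ee_rot: [0.992, -0.127, -0.001, 0.001]
contact_force: [0.2, 0.4, 0.3]
gripper_width: 85.4
```

```bash
python3 - <<'E'
from h import *
d=snap("wrist","w1",scale=1.25); print(d["mtx"],d["extrinsics"].round(3)); s=read_state();print(s['position'],s['clock'],s['joints'])
for P in [(633.5,222.7,42),(633.5,222.7,14)]: print(proj('w1',P)*1.25)
E
```

```text
[[300.54811165   0.         320.1551068 ]
 [  0.         300.54811165 199.87992112]
 [  0.           0.           1.        ]] [[-2.50000e-01  9.17000e-01  3.09000e-01  7.11195e+02]
 [-9.68000e-01 -2.38000e-01 -7.80000e-02  2.02333e+02]
 [ 2.00000e-03 -3.19000e-01  9.48000e-01  2.81600e+02]
 [ 0.00000e+00  0.00000e+00  0.00000e+00  1.00000e+00]]
[631.69417726 224.4062633  151.75364219] 1.75 [ 5.81995500e-01  5.29562922e-01  9.36250968e-03 -9.81716124e-05
 -1.05167019e+00  7.36540970e-01]
[398.94107662 249.41236386]
[398.96993703 237.43900124]
```

View pics/w1.png

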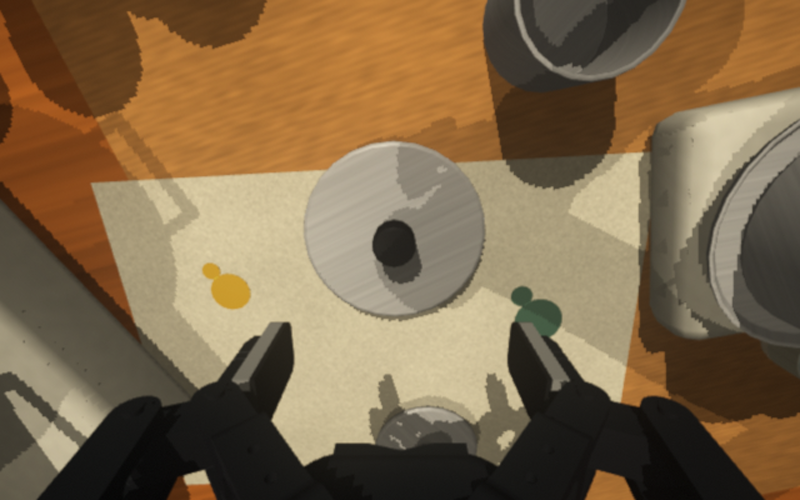

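The wrist view shows the cover's flange centred at about (394.5,229.5) and its knob top at about (393.5,241), both close to prediction.

```bash
python3 - <<'E'
from h import *
f=ray('w1',394.5/1.25,229.5/1.25,14);k=ray('w1',393.5/1.25,241/1.25,42);print(f,k)
s=read_state();Rm=R.from_quat(s['ee_rot']).as_matrix()
for t in (f,k):
  t=t.copy();t[2]=30;print(Rm.T@(t-s['position'])/10)
print(Rm.round(3))
E
```

```text
[640.24636313 224.35666217  14.        ] [640.14515396 224.72714046  42.        ]
[ 0.83893351 -0.21768622 12.17455217]
[ 0.8198844  -0.25103447 12.17454249]
[[ 0.968 -0.25  -0.001]
 [-0.25  -0.968 -0.001]
 [-0.001  0.001 -1.   ]]
```

Call:
servo_tool(rows=[[1, 0.6, -0.2, 3, 0, 0, 0], [1, 0, 0, 3.5, 0, 0, 0], [1, 0, 0, 3, 0, 0, 0], [1, 0, 0, 1.5, 0, 0, 0], [1, 0, 0, 1.1, 0, 0, 0], [1, 0, 0, 0, 0, 0, 0], [1, 0, 0, 0, 0, 0, 0]])

```text
clock: 2.45
position: [639.0, 225.9, 32.8]
ee_rot: [0.992, -0.125, 0.001, -0.001]
contact_force: [-0.8, 0.2, 0.2]
gripper_width: 85.3
```

```bash
python3 - <<'E'
from h import *
d=snap("wrist","w2",scale=1.25); s=read_state();print(s['position'],s['contact_force'],s['clock'])
for P in [(633.5,222.7,42),(640,224.5,42)]: print(proj('w2',P)*1.25)
E
```

```text
[639.16177467 225.83130133  33.15342831] [-0.06095265 -0.23643719  0.53512307] 2.5
[409.54830134 363.28778538]
[400.74280318 349.96996515]
```

View pics/w2.png

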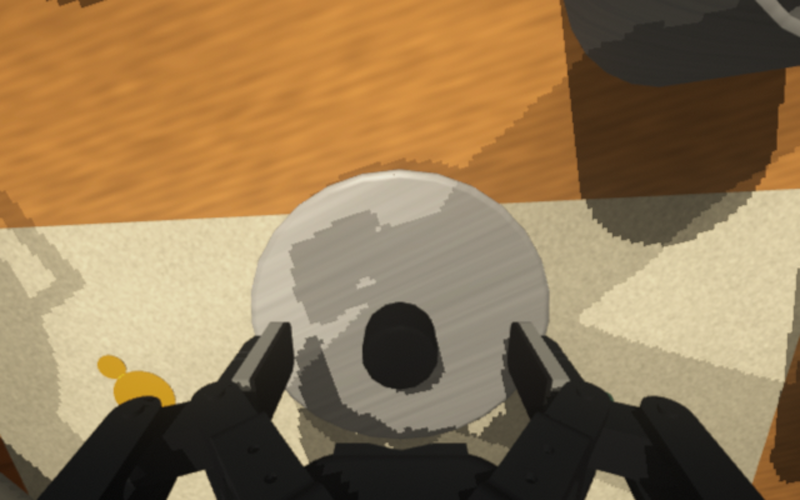

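```bash
python3 - <<'E'
from h import *
print(ray('w2',400/1.25,338/1.25,42),ray('w2',400/1.25,302/1.25,42),ray('w2',364/1.25,338/1.25,42),ray('w2',437/1.25,338/1.25,42))
f=ray('w2',400/1.25,171/1.25,14);print(f)
E
```

```text
[645.04422957 223.4994035   42.        ] [659.34294286 219.84716526  42.        ] [648.34069875 236.44826913  42.        ] [641.65696772 210.19389505  42.        ]
[701.10753815 209.223439    14.        ]
```

Call:
servo_tool(rows=[[0.2, 0, 0, 0.2, 0, 0, 0], [0, 0, 0, 0, 0, 0, 0], [0, 0, 0, 0, 0, 0, 0], [0, 0, 0, 0, 0, 0, 0], [0, 0, 0, 0, 0, 0, 0], [0, 0, 0, 0, 0, 0, 0]])

```text
clock: 3.1
position: [638.6, 225.3, 30.0]
ee_rot: [0.992, -0.125, 0.001, -0.0]
contact_force: [0.7, 0.2, 3.3]
gripper_width: 28.0
```

Call:
servo_tool(rows=[[0, 0, 0, 0, 0, 0, 0], [0, 0, 0, -0.5, 0, 0, 0], [0, 0, 0, -1.5, 0, 0, 0], [0, 0, 0, -3, 0, 0, 0], [0, 0, 0, -3.5, 0, 0, 0], [0, 0, 0, -3.5, 0, 0, 0], [0, 0, 0, -3.5, 0, 0, 0], [0, 0, 0, -3.5, 0, 0, 0], [0, 0, 0, -1.5, 0, 0, 0], [0, 0, 0, 0, 0, 0, 0]])

```text
clock: 4.1
position: [639.2, 225.5, 238.5]
ee_rot: [0.992, -0.126, 0.003, -0.002]
contact_force: [0.5, 0.0, -1.4]
gripper_width: 28.3
```

Call:
servo_tool(rows=[[0, -0.5, 3, 0, 0, 0, 0], [0, -0.8, 4, 0, 0, 0, 0], [0, -0.7, 4, 0, 0, 0, 0], [0, -0.3, 2, 0, 0, 0, 0], [0, 0, 0, 0, 0, 0, 0], [0, 0, 0, 0, 0, 0, 0]])

```text
clock: 4.7
position: [583.5, 104.8, 233.9]
ee_rot: [0.992, -0.126, -0.0, -0.0]
contact_force: [-0.1, -0.1, -2.9]
gripper_width: 28.1
```

```bash
python3 - <<'E'
from h import *
d=snap("wrist","w3",scale=1.25); s=read_state();print(s['position'],s['contact_force'],s['clock'],s['ee_rot'])
p=s['position']
for P in [(p[0],p[1],p[2]-16),(584,-38,163)]: print(proj('w3',P)*1.25)
E
```

```text
[583.76879804 105.40978175 233.76397339] [ 0.33784293  0.2864592  -1.55449499] 4.75 [ 9.92094652e-01 -1.25491646e-01 -2.18585397e-04 -9.53998116e-06]
[396.76641185 319.75275486]
[650.59463953 212.11270057]
```

View pics/w3.png

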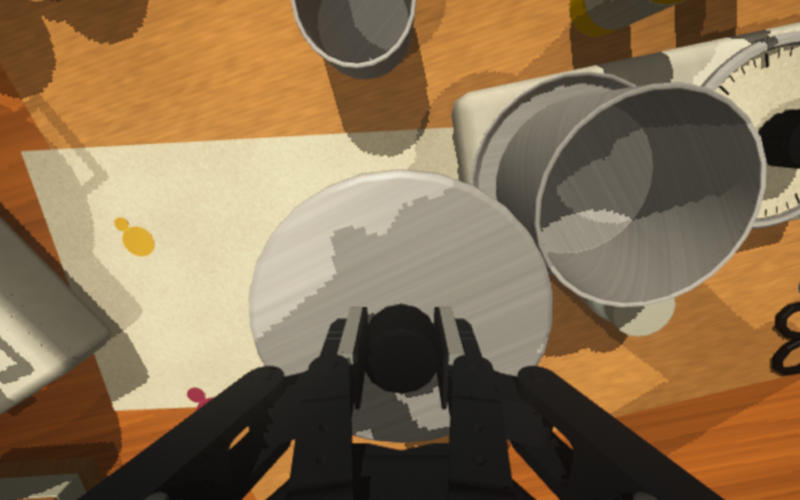

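The wrist view shows the held cover's flange outline at (249–552, 170–443), and the rim clear of it at (536–765, 82–306). I'll fit circles to both.

```bash
cat >> h.py <<'E'
from scipy.optimize import least_squares
def circ(fn,pts,r,z=None,z0=160,sc=1.25):
    def f(q):
        zz=z if z is not None else q[2]
        return [np.linalg.norm(ray(fn,u/sc,v/sc,zz)[:2]-q[:2])-r for u,v in pts]
    c=ray(fn,*(np.mean(pts,0)/sc),z or z0)[:2]
    s=least_squares(f,list(c)+([] if z is not None else [z0])); return s.x.round(1),s.fun.round(1)
E
python3 - <<'E'
from h import *
fl=[(249,300),(398,170),(552,300),(405,443),(286,219),(505,205)]
rim=[(536,206),(680,82),(765,170),(645,306),(570,125),(740,245)]
kn=[(369,325),(400,305),(434,325)]
print(circ('w3',fl,68,None,214),circ('w3',fl,68,218))
print(circ('w3',rim,62,None),circ('w3',rim,62,163),circ('w3',rim,62,161))
print(ray('top1',373/1.25,219.2/1.25,163))
E
```

```text
(array([579.8, 104.4, 215.1]), array([-0. ,  0.2, -0.6,  0.2, -0.4,  0.5])) (array([580.6, 104.2]), array([-1.1, -0.3, -1.8, -1.8, -1.1, -0.2]))
(array([588.4, -36.7, 162.3]), array([-1.3, -0.3, -0.3,  0.5,  1.4, -0. ])) (array([588.6, -36.3]), array([-1.6, -0.5, -0.5,  0.3,  1.2, -0.2])) (array([588. , -37.6]), array([-0.9, -0. , -0. ,  1. ,  1.8,  0.3]))
[587.32298936 -40.67081548 163.        ]
```

Call:
servo_tool(rows=[[0, 0.7, 2, 0, 0, 0, 0], [0, 1.2, 3.8, 0, 0, 0, 0], [0, 1.3, 3.9, 0, 0, 0, 0], [0, 0.8, 2.6, 0, 0, 0, 0], [0, 0.4, 1.2, 0.5, 0, 0, 0], [0, 0, 0, 1.5, 0, 0, 0], [0, 0, 0, 0.8, 0, 0, 0], [0, 0, 0, 0, 0, 0, 0], [0, 0, 0, 0, 0, 0, 0]])

```text
clock: 5.65
position: [592.9, -35.9, 206.2]
ee_rot: [0.992, -0.125, -0.0, 0.0]
contact_force: [1.0, -0.5, -0.6]
gripper_width: 28.1
```

```bash
python3 - <<'E'
from h import *
c=(245,150,405,280)
d=snap("scene","s2",crop=c,scale=5); s=read_state();print(s['position'],s['contact_force'],s['clock'],s['ee_rot'])
p=s['position']; 
for P in [(588.4,-37,162),(p[0]-4,p[1]-1,p[2]-18)]: print((proj('s2',P)-c[:2])*5)
E
```

```text
[593.04788458 -36.0222221  206.68384031] [-0.14263663  0.65088519 -1.36302208] 5.7 [ 9.92172487e-01 -1.24874321e-01  3.96913567e-04  3.90513915e-05]
[345.18700218 258.74950681]
[344.13359051 218.86909575]
```

View pics/s2.png

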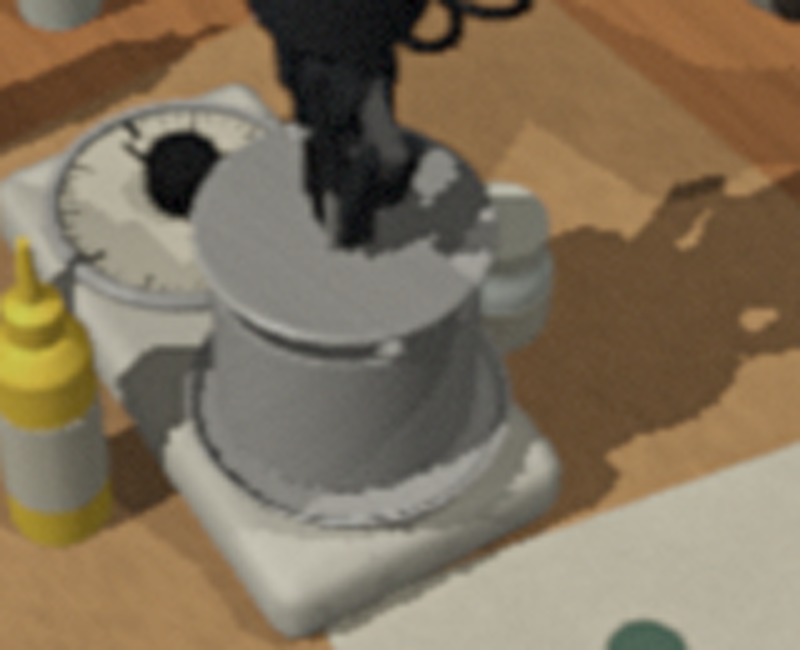

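Call:
servo_tool(rows=[[0, 0, 0, 0.5, 0, 0, 0], [0, 0, 0, 0.4, 0, 0, 0], [0, 0, 0, 0.3, 0, 0, 0], [0, 0, 0, 0.3, 0, 0, 0], [0, 0, 0, 0.2, 0, 0, 0], [0, 0, 0, 0.2, 0, 0, 0], [0, 0, 0, 0, 0, 0, 0]])

```text
clock: 6.4
position: [592.3, -36.9, 187.0]
ee_rot: [0.992, -0.126, -0.0, 0.0]
contact_force: [-0.5, 0.2, -2.2]
gripper_width: 28.2
```

Call:
servo_tool(rows=[[0, 0, 0, 0.1, 0, 0, 0], [0, 0, 0, 0.1, 0, 0, 0], [0, 0, 0, 0.1, 0, 0, 0], [0, 0, 0, 0, 0, 0, 0], [0, 0, 0, 0, 0, 0, 0]])

```text
clock: 6.9
position: [592.5, -36.8, 184.3]
ee_rot: [0.992, -0.126, 0.0, 0.0]
contact_force: [-0.5, 0.2, -0.3]
gripper_width: 28.0
```

```bash
python3 - <<'E'
from h import *
s=read_state();print(s['position'],s['contact_force'],s['wrist_torque'])
E
```

```text
[592.50898964 -36.80171319 184.3296996 ] [-0.45326902  0.15493514 -0.33177999] [ 0.03167746 -0.01783422  0.03828857]
```

Call:
servo_tool(rows=[[0, 0, 0, 0.1, 0, 0, 0], [0, 0, 0, 0.1, 0, 0, 0], [0, 0, 0, 0, 0, 0, 0]])

```text
clock: 7.2
position: [592.6, -36.8, 182.4]
ee_rot: [0.992, -0.126, 0.0, -0.0]
contact_force: [-0.2, 0.3, -0.7]
gripper_width: 28.0
```

Call:
servo_tool(rows=[[0, 0, 0, 0.1, 0, 0, 0], [0, 0, 0, 0.1, 0, 0, 0], [0, 0, 0, 0, 0, 0, 0]])

```text
clock: 7.5
position: [592.6, -36.8, 180.6]
ee_rot: [0.992, -0.126, 0.0, -0.0]
contact_force: [-1.6, 0.8, 1.2]
gripper_width: 28.2
```

Call:
servo_tool(rows=[[0, 0, 0, 0, 0, 0, 0]])

```text
clock: 7.6
position: [592.6, -36.8, 180.7]
ee_rot: [0.992, -0.126, 0.0, -0.0]
contact_force: [-1.0, 0.4, 0.3]
gripper_width: 28.3
```

Call:
servo_tool(rows=[[0, 0, 0, 0, 0, 0, 0]])

```text
clock: 7.7
position: [592.6, -36.8, 180.6]
ee_rot: [0.992, -0.126, 0.0, -0.0]
contact_force: [0.4, 0.6, 1.4]
gripper_width: 28.2
```

Call:
servo_tool(rows=[[0.45, 0, 0, 0, 0, 0, 0], [0.6, 0, 0, 0, 0, 0, 0], [0.8, 0, 0, 0, 0, 0, 0], [0.8, 0, 0, 0, 0, 0, 0], [0.8, 0, 0, 0, 0, 0, 0]])

```text
clock: 8.2
position: [592.5, -36.8, 180.3]
ee_rot: [0.992, -0.126, -0.0, 0.0]
contact_force: [-0.7, -0.2, -0.1]
gripper_width: 68.1
```

Call:
servo_tool(rows=[[1, 0, 0, -1, 0, 0, 0], [1, 0, 0, -3, 0, 0, 0], [1, 0, 0, -4, 0, 0, 0], [1, 0.3, 1.8, 0, 0, 0, 0], [1, 0.7, 3.8, 0, 0, 0, 0], [1, 0.8, 4, 1.5, 0, 0, 0], [1, 0.8, 4, 2.5, 0, 0, 0], [1, 0.4, 2.1, 1.5, 0, 0, 0], [1, 0, 0, 0, 0, 0, 0], [1, 0, 0, 0, 0, 0, 0]])

```text
clock: 9.2
position: [582.6, -196.8, 205.8]
ee_rot: [0.992, -0.126, 0.0, 0.0]
contact_force: [0.7, -0.4, 0.5]
gripper_width: 85.4
```

```bash
python3 - <<'E'
from h import *
d=snap("wrist","w4",scale=1.25); s=read_state();print(s['position'],s['contact_force'],s['clock'],s['joints'])
for P in [(582,-197,92),(582,-197,60)]: print(proj('w4',P)*1.25)
E
```

```text
[ 583.07514072 -196.13902671  206.47543341] [0.60986916 0.12148473 0.60892276] 9.25 [-6.15524902e-02  3.93363825e-01 -7.18805431e-02  3.92705810e-04
 -1.10375376e+00  1.38073624e+00]
[399.32629602 250.49416748]
[399.38406753 237.24210324]
```

View pics/w4.png

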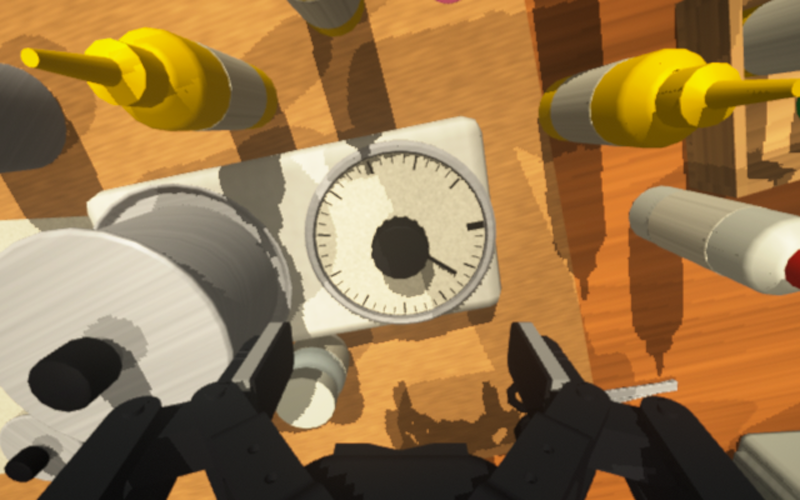

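The wrist view shows the cover seated. On the dial, the broad zero bar's inner end is at about (468,227), the pointer tip at about (456,273), and the knob top at about (400,247).

```bash
python3 - <<'E'
from h import *
bz=[(305,235),(495,235),(368,142),(402,322),(335,167),(463,300)]
print(circ('w4',bz,74,62))
c=circ('w4',bz,74,62)[0]
k=ray('w4',400/1.25,246/1.25,92);print(k, ray('top1',442/1.25,231/1.25,92))
for n,(u,v) in dict(mark_in=(468,227.5),mark_out=(484,225),tip=(456,273)).items():
  for cc in (c,k[:2]):
    d=ray('w4',u/1.25,v/1.25,60)[:2]-cc; print(n,np.linalg.norm(d).round(1),np.degrees(np.arctan2(d[1],d[0])).round(1))
s=read_state();Rm=R.from_quat(s['ee_rot']).as_matrix()
t=np.array([*c,78.]);print(Rm.T@(t-s['position'])/10)
im=np.load('pics/w4.npz')['image'][:,:,::-1]
cv2.imwrite('pics/c4.png',cv2.resize(im[105:265,235:405],None,fx=3.7,fy=3.7,interpolation=cv2.INTER_CUBIC))
E
```

```text
(array([ 582. , -198.1]), array([-1.1, -2.2, -0.1, -1.5, -3. , -1.3]))
[ 585.0290236  -198.25783973   92.        ] [ 579.62895921 -195.74160883   92.        ]
mark_in 51.8 -96.1
mark_in 52.0 -99.5
mark_out 64.0 -96.0
mark_out 64.2 -98.7
tip 53.0 -138.7
tip 55.3 -140.9
[-0.07888309  0.21661677 12.84742145]
```

View pics/c4.png

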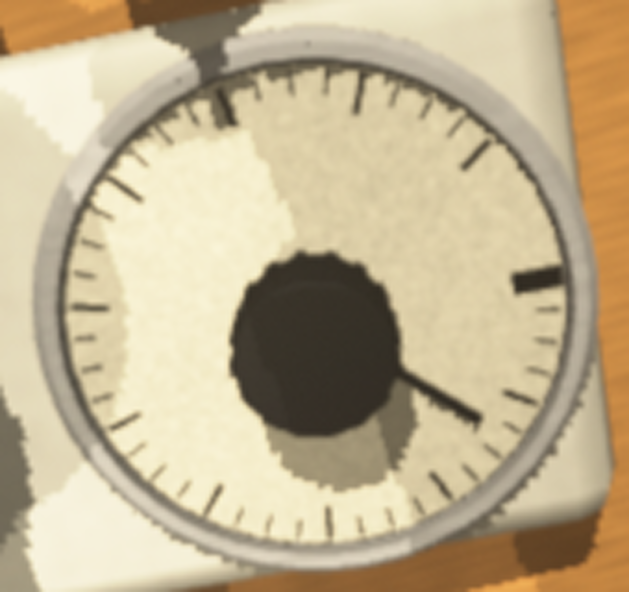

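Call:
servo_tool(rows=[[1, 0, 0.2, 2.5, 0, 0, 0], [1, 0, 0, 3.5, 0, 0, 0], [1, 0, 0, 3.5, 0, 0, 0], [1, 0, 0, 2, 0, 0, 0], [1, 0, 0, 1.1, 0, 0, 0], [1, 0, 0, 0, 0, 0, 0], [0.2, 0, 0, 0, 0, 0, 0], [0.2, 0, 0, 0, 0, 0, 0], [0.2, 0, 0, 0, 0, 0, 0], [0.2, 0, 0, 0, 0, 0, 0], [0.2, 0, 0, 0, 0, 0, 0], [0.2, 0, 0, 0, 0, 0, 0]])

```text
clock: 10.45
position: [583.4, -196.8, 81.4]
ee_rot: [0.992, -0.125, 0.002, -0.001]
contact_force: [-0.3, 7.3, 5.1]
gripper_width: 38.3
```

Call:
servo_tool(rows=[[0.2, 0, -0.1, 0, 0, 0, 0], [0.2, 0, 0, 0, 0, 0, 3], [0.2, 0, 0, 0, 0, 0, 5], [0.2, 0, 0, 0, 0, 0, 6], [0.2, 0, 0, 0, 0, 0, 6], [0.2, 0, 0, 0, 0, 0, 6], [0.2, 0, 0, 0, 0, 0, 6], [0.2, 0, 0, 0, 0, 0, 5], [0.2, 0, 0, 0, 0, 0, 4], [0.2, 0, 0, 0, 0, 0, 1], [0.2, 0, 0, 0, 0, 0, 0], [0.2, 0, 0, 0, 0, 0, 0]])

```text
clock: 11.65
position: [582.1, -198.6, 81.3]
ee_rot: [0.881, -0.473, 0.001, 0.001]
contact_force: [-3.2, -2.4, 6.5]
gripper_width: 38.3
```

```bash
python3 - <<'E'
from h import *
s=read_state();print(s['position'],s['contact_force'],s['wrist_torque'],R.from_quat(s['ee_rot']).as_matrix().round(3))
E
```

```text
[ 582.08576907 -198.61339621   81.33955233] [-3.20901567 -2.36850167  6.45067072] [-0.5782712   0.73234242 -0.03416323] [[ 0.553 -0.833  0.001]
 [-0.833 -0.553 -0.002]
 [ 0.002  0.    -1.   ]]
```

Call:
servo_tool(rows=[[0.6, 0, 0, 0, 0, 0, 0], [1, 0, 0, 0, 0, 0, 0], [1, 0, 0, 0, 0, 0, 0], [1, 0, 0, 0, 0, 0, 0], [1, 0, 0, -1, 0, 0, 0], [1, 0, 0, -3, 0, 0, 0], [1, 0, 0, -4, 0, 0, 0], [1, 0, 0, -4, 0, 0, 0], [1, 0, 0, -1, 0, 0, 0], [1, 0, 0, 0, 0, 0, 0], [1, 0, 0, 0, 0, 0, 0]])

```text
clock: 12.75
position: [581.5, -197.0, 208.5]
ee_rot: [0.881, -0.473, -0.001, -0.0]
contact_force: [0.4, 0.3, 0.2]
gripper_width: 85.1
```

```bash
python3 - <<'E'
from h import *
d=snap("wrist","w5",scale=1.25); s=read_state();print(s['position'],s['clock'])
snap("scene","s3")
E
```

```text
[ 581.208548   -197.02265684  207.74174817] 12.8
```

View pics/w5.png

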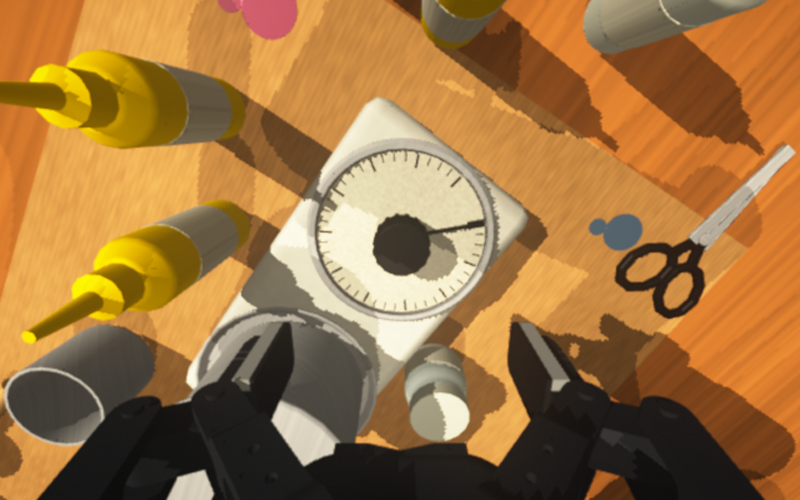

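The pointer and zero bar now line up at about (468,226). I'll check the dial and the cover close up.

```bash
python3 - <<'E'
from h import *
a=np.load('pics/w5.npz')['image'][110:260,250:400,::-1];b=np.load('pics/s3.npz')['image'][155:275,240:390,::-1]
r=lambda i,w,h:cv2.resize(i,(w,h),interpolation=cv2.INTER_CUBIC)
cv2.imwrite('pics/c5.png',np.hstack([r(a,400,400),r(b,400,400*120*1//150*1)if 0 else cv2.copyMakeBorder(r(b,400,320),0,80,0,0,cv2.BORDER_CONSTANT)]))
E
```

```text
(no output)
```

View pics/c5.png

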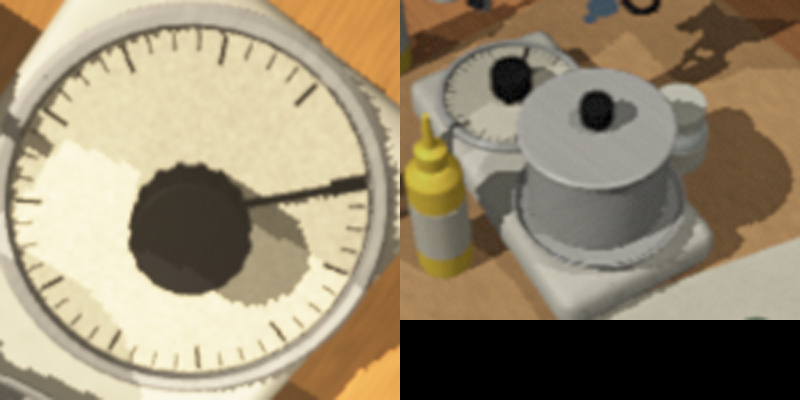

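In the close-up the pointer tip meets the zero bar at about (335,187), and the cover looks seated and level. The gripper is clear, so I'm handing in.

```bash
python3 -c "
from bench import *
print(read_state()['contact_force']); print(job_done())"
```

```text
[-0.44817893 -0.57206725 -0.52344866]
the job is handed in; nothing more can be done
None
```

I put the large cover on the canister and turned the knob about 42° clockwise until the zero mark stood at the pointer tip. I handed the job in at about 13 s on the robot's clock; it reports no verdict.

- **Cover:** I lowered it onto the rim with roughly 2.5 N of push, against the 9 N or so that would reach the pan's stop. In the last scene picture it looks seated and level, but I judged that by eye and did not measure it.
- **Zero:** in the last close-up the pointer tip runs straight into the inner end of the broad bar. The gripper was open and clear, about 13 cm above the knob.
- **Other things:** nothing else looked moved in the views I had. I did not measure those positions, or how well the canister is centred on the pan.
- **Disagreement:** the top and wrist cameras differed by up to about 7 mm on where the cover lay. I placed it from its offset to the rim within a single wrist picture. A scene view just before lowering showed about 2 mm of misalignment.

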